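# Make up the oval-frame kit and the stand kit

### The job

Make up two kits from the stock on the bench. Frame kit, on the board with the oval frame: keep the freshly oiled faces apart by laying the two laths flat across the frame on that board, one towards each end, and then lay the second oval frame, from the grey bench top, on the laths, squarely above the first. Stand kit, on the other board: lay the pale hardwood block flat inside the rectangular fence and stand the turned post upright in the round collar; the red mahogany block belongs to neither kit, so leave it where it lies.

Things in the scene. Friction and masses are not known exactly. Their poses are not given: they have to be found in the camera images.
- frame_board: Kit board, fixed: plywood 140 (its x) x 260 (its y) x 12 mm with a hand slot near each end and a raised oval bead 5 mm high in the middle (inside 108 x 162 mm, long way along the board), in which the first oval frame lies. Origin: middle of the underside; z up, y along the board.
- stand_board: Kit board, fixed: the same plywood 140 (x) x 260 (y) x 12 mm; on it a rectangular fence centred at y = -45 mm, inside 76 (x) x 86 (y) mm, 8 mm high above the board, and a round collar centred at y = +52 mm, inner diameter 56, outer 72, 18 mm high above the board. Parts rest on the board itself. Origin: middle of the underside; z up, y along the board.
- lower_frame: Oval mahogany frame (smooth oval ring) 96 (x) x 150 (y) x 16 mm, rim 23 mm wide, opening 50 x 104 mm; lies loose on the frame board inside the bead, long axis along the board. Origin: middle of the underside; z up. The laths go across it (along its x), about 42 mm either side of its middle along y (18 to 68 mm).
- upper_frame: A second oval mahogany frame of the same shape and size (96 x 150 x 16 mm, 0.14 kg), lying by itself on the grey bench top (not the one on the raised wooden side board, far left). Origin: middle of the underside; x across, y along the oval, z up. Can be grasped across the rim, whose middle is 36.5 mm from the origin along x.
- lath_a: Short pale pine lath 30 (x) x 160 (y) x 8 mm lying flat on the table; used as a spacer stick. Origin: middle of the underside; z up. The two laths are alike.
- lath_b: The other short pine lath, 30 (x) x 160 (y) x 8 mm, flat on the table. Origin: middle of the underside; z up.
- post: Turned pale wooden post, a plain cylinder 42 mm in diameter and 125 mm tall, standing on end on the table. Origin: middle of its lower end; z up along the post.
- base_block: Pale hardwood block 60 (x) x 70 (y) x 28 mm lying flat on the table. Origin: middle of the underside; z up.
- red_block: Red-brown mahogany block 45 (x) x 90 (y) x 22 mm lying flat on the table among the stock. Origin: middle of the underside. In neither kit; stays where it is.
There are look-alikes about, which are no part of the job. Leave any black look-alike of the lath_b alone. What is shaped like the post but purple or yellow is not meant.

How it is judged:
By the outcome, as a careful person would: the job done as asked, in the order asked, and still so for the second after the job is handed in, with the robot touching nothing.
It also fails if it takes over 136 s, if anything falls off the work surface, if the arm or the gripper's body presses on something with over 40 N, if the wrist force passes 120 N, or if a joint passes its speed limit or range.

### The arm

A 7-joint arm with a two-finger parallel gripper is mounted at the origin on a cart in front of the work surface, level with it; the furniture and walls round the work are solid. World frame = base frame: x ahead of the robot, y to its left, z up, the work surface at z = 0. Lengths are in m, angles in degrees, forces in N, time in s.
With the tool pointing down it reaches from about 0.425 to 0.875 m from the base axis. Payload 4.7 kg.
Tool frame: the origin (TCP) lies at the very end of the fingers, on their centre line; the grasp point (between the pads) lies env.hold_point_z behind it (env.hold_point_z is the distance from the TCP to the grasp point, in m); z points along the fingers, y is the line along which they close (so a half turn about z gives the same grasp; the last joint's range is limited). The gripper opens to 87 mm and grips with 3 to 60 N. Pads are 19 mm wide; open, the fingers measure 117 mm over their backs; the gripper's body (75 mm by 190 mm) begins 51 mm behind the grasp point.
Start: joints at [-62.275, 18.392, -4.016, 83.108, 1.295, 78.541, -3.26], TCP at [0.294, 0.58, 0.223] pointing down, gripper open.
Joint ranges: [-163.93, 163.93], [-17.29, 119.83], [-79.2, 71.16], [3.27, 140.29], [-89.18, 269.18], [5.43, 117.66], [-154.24, 154.24]. Speed limits (degrees/s): [147.25, 147.25, 180, 180, 180, 180, 180].

### API

Orientations are given as [roll, pitch, yaw] about the fixed x, y, z axes, in that order (R = Rz(yaw) Ry(pitch) Rx(roll)).
In Python, from cell import env gives the robot as it stands.
- The arm moves only by the shell command python3 -m jog 'ROWS' [FORCE]. ROWS is JSON, a list of rows, each an object with "dp": the shift along the tool's x, y, z in cm, a list of three; "twist": the turn about the tool's z in degrees; "fingers": the opening, from 0 (shut) to 1 (fully open). A call has 1 to 8 rows; each row is the pose to reach, as a shift and turn from the pose commanded when the call began, along the tool's axes at that moment; what a row does not reach only later rows make up. A row lasts 1/8 s, in which the tool goes at most 62.5 mm and 10.7 degrees, less where a joint would pass 70% of its speed; a pose out of reach is approached as far as the arm can. A call with a gripper value outside its range is refused whole. The fingers move at their own pace and stop on an object; FORCE is the grip in N (left out, the last holds). Time passes only in rows, so rows that repeat a pose let the fingers close. It gives the time, the measured TCP pose, the force, the opening and the grip force at its end, in the units of the state.
- env.get_obs(): the state, without advancing time (a new reading comes with each control period).
- env.read_camera(name): name is "side" or "top" or "wrist"; returns a dict with "pixels" (480x640x3 uint8, blue, green, red), "depth" (480x640 float32, m along the optical axis (not along the pixel's ray), 0 where there is no reading), "fx", "fy", "cx", "cy" (pixels), "rvec" (rotation vector, rad) and "tvec" (3), from world to camera coordinates, as OpenCV has them. Camera axes: x right, y down, z forward; pixel columns grow to the right and rows downward; lengths in m; the calibration is good to about 2 mm. A picture is of the moment at which its call begins.
- env.sign_off(): hands the job in; it is judged then, once.
The state is a dict: "time_s": time; "qpos": joint angles; "joint_velocities": joint speeds; "effort": joint torques, N m; "tool_pos": TCP position; "tool_rot": TCP orientation; "force": force on the tool from outside, world axes, zero at the start; "wrist_torque": the same for the moment, N m; "grip_width": finger opening in m; "grasp_force": force on a finger pad.
Only numpy, scipy, OpenCV 4.12 (cv2) and the standard library are available. Lean on these libraries where they do the work, as an engineer would, in place of code of your own. Each camera call takes 0.05 s, during which the arm holds its last target. There are 200 camera calls.

## Working session

There is one attempt and no reset: what is moved stays moved. The work goes in short steps, Python scripts to look and compute and a shell command to move; the robot and the scene stay as the last step left them, time stands still between calls to the robot, and variables do not carry over. Pictures are saved under pics/ and viewed, at most 14 in all, crops included, and the job is handed in when it is done.

```bash
ls; mkdir -p pics
python3 - <<'E'
from cell import env
import cv2
print(env.hold_point_z); o=env.get_obs()
for k,v in o.items(): print(k,v)
for n in ("top","side"):
    c=env.read_camera(n); cv2.imwrite(f"pics/{n}0.png",c["pixels"]); R=cv2.Rodrigues(c["rvec"])[0]; print(n,c["fx"],c["cx"],c["cy"],-R.T@c["tvec"].ravel(),R.tolist(),(c["depth"]>0).mean())
E
```

```text
pics
0.0187
time_s 0.0
qpos [-62.27401786  18.43919975  -4.01628266  83.1741635    1.29630794
  78.53871285  -3.26026624]
joint_velocities [ 0.07028066  0.1103624  -0.0676318   0.06244987 -0.05062119  0.04752375
 -0.01345331]
effort [ 1.45057429e-04 -4.91286707e+01 -4.03881194e-01 -3.12531745e+01
 -6.38139085e-02  4.37336485e-02  1.76155627e-04]
tool_pos [0.2940684  0.57907563 0.22146648]
tool_rot [-1.79893239e+02  6.64692673e-03  1.53084465e+02]
force [-0.19655183 -0.52450111 -0.38576198]
wrist_torque [ 0.02738869 -0.04467812  0.05804886]
grasp_force 0.0
grip_width 0.0868343246705499
top 514.7393614619 313.1858100372853 232.95520425492313 [0.32804185 0.02449405 1.49572853] [[0.007582273177864196, -0.9999648396701685, 0.0035816974845971905], [-0.9922637887771318, -0.007967636934105404, -0.12389144540015024], [0.12391562700123168, -0.002614609932895591, -0.9922893132548544]] 0.9960807291666667
side 605.8372638970819 316.5553930323972 233.86710740605523 [ 0.07796368 -1.21822716  0.7522662 ] [[0.9453115975131917, -0.3260890537490122, 0.007205042132560818], [-0.14769397542315657, -0.44764207611652407, -0.8819314379892533], [0.29081346810414777, 0.8326358752270779, -0.4713226347779999]] 0.9857942708333334
```

View pics/top0.png

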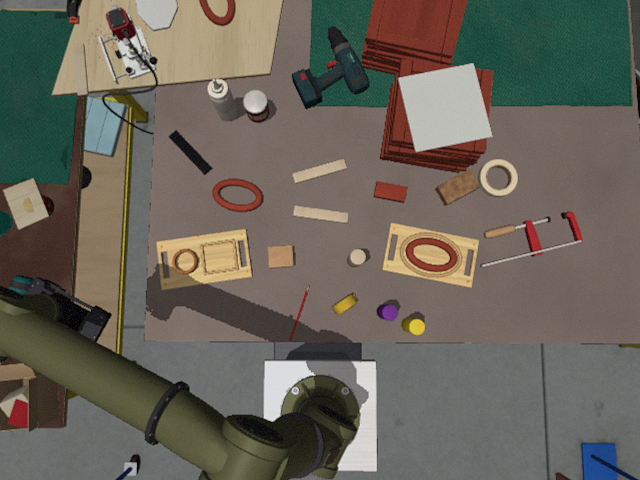

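View pics/side0.png

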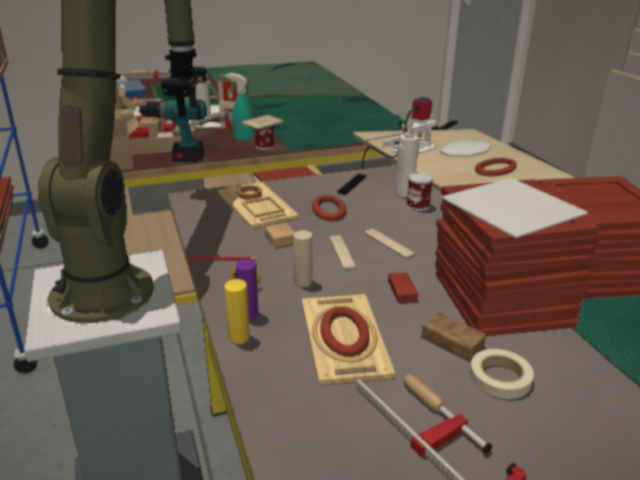

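The top view shows the stand board at (204,259) with its collar to the left, the upper frame at (238,195), the laths at (319,170) and (321,214), and the base block at (281,256). The post is at (357,257), the frame board at (431,255) and the red block at (390,190). The side view shows the same layout; the yellow and purple posts are the look-alikes.

```bash
cat > h.py <<'E'
from cell import env
import numpy as np, cv2
from scipy.spatial.transform import Rotation as Ro
def cam(n):
    c=env.read_camera(n); c["R"]=cv2.Rodrigues(np.array(c["rvec"]))[0]; c["C"]=-c["R"].T@np.ravel(c["tvec"]); return c
def rays(c,uv):
    uv=np.asarray(uv,float).reshape(-1,2)
    return np.c_[(uv[:,0]-c["cx"])/c["fx"],(uv[:,1]-c["cy"])/c["fy"],np.ones(len(uv))]@c["R"]
def plane(c,uv,z):
    d=rays(c,uv); return c["C"]+d*((z-c["C"][2])/d[:,2])[:,None]
def pts(c):
    v,u=np.mgrid[0:480,0:640]; return (c["C"]+rays(c,np.c_[u.ravel(),v.ravel()])*c["depth"].reshape(-1,1)).reshape(480,640,3)
def proj(c,p): return cv2.projectPoints(np.asarray(p,float).reshape(-1,1,3),np.array(c["rvec"]),np.array(c["tvec"]),np.array([[c["fx"],0,c["cx"]],[0,c["fy"],c["cy"]],[0,0,1]]),None)[0].reshape(-1,2)
def blob(m,near):
    n,l,s,ce=cv2.connectedComponentsWithStats(m.astype(np.uint8)); ok=[i for i in range(1,n) if s[i,4]>30]
    i=min(ok,key=lambda i:np.hypot(*(ce[i]-near))); return (l==i).astype(np.uint8)
def rect(c,m,z):
    """minAreaRect on plane z of the largest outline: centre, sizes (short,long), yaw of the long side"""
    k=max(cv2.findContours(m,cv2.RETR_EXTERNAL,cv2.CHAIN_APPROX_NONE)[0],key=cv2.contourArea)
    p=plane(c,k.reshape(-1,2),z)[:,:2]
    (x,y),(w,h),a=cv2.minAreaRect((p*1000).astype(np.float32))
    if w>h: w,h,a=h,w,a-90
    return np.array([x,y])/1000,(w,h),(a+90)%180
def go(p,yaw,cur=None):
    """shift in tool cm and twist to bring the tool, pointing down, to p with tool-y (closing) axis along yaw (mod 180)"""
    o=env.get_obs(); R=Ro.from_euler("xyz",o["tool_rot"],degrees=True).as_matrix()
    d=R.T@(np.asarray(p)-o["tool_pos"])*100
    cy=np.degrees(np.arctan2(R[1,1],R[0,1])); t=-((yaw-cy+90)%180-90)
    return np.round(d,2),round(t,1)
E
python3 - <<'E'
from h import *
c=cam("top"); P=pts(c); z=P[...,2]; s=cam("side"); Ps=pts(s)
print("table z",np.median(z[225:240,330:380]),z[225:240,330:380].std())
hsv=cv2.cvtColor(c["pixels"],cv2.COLOR_BGR2HSV)
bg=np.median(c["pixels"][225:240,330:380].reshape(-1,3),0); print(bg)
diff=np.abs(c["pixels"].astype(float)-bg).sum(2)
for n,uv in dict(stand=(204,259),upper=(238,195),lathA=(319,170),lathB=(321,214),block=(281,256),post=(357,257),fboard=(431,255),red=(390,190)).items():
    m=((hsv[...,1]>70)|(hsv[...,2]>170)); m=blob(m&(diff>60),uv)
    e=cv2.erode(m,np.ones((3,3),np.uint8)); zz=np.median(z[e>0]); r=rect(c,m,max(zz,0))
    # side-view check of height at this place
    q=proj(s,[[*r[0],zz]])[0].astype(int); 
    print(n,m.sum(),"z",zz.round(4),r[0].round(4),np.round(r[1],1),round(r[2],1),"side z",np.median(Ps[q[1]-2:q[1]+3,q[0]-2:q[0]+3,2]).round(4))
b=blob(((hsv[...,0]<9)|(hsv[...,0]>172))&(hsv[...,1]>130),(431,255)); r=rect(c,b,.028); print("lower",r,np.median(z[b>0]))
E
```

```text
table z 0.00030525858388108507 0.09443779105687564
[102. 109. 122.]
stand 3557 z 0.0128 [0.4349 0.3359] [143.4 262.9] 98.7 side z 0.0151
upper 798 z 0.0154 [0.6231 0.2442] [ 95.2 146.6] 90.5 side z -0.0009
lathA 478 z 0.0082 [0.7011 0.0046] [ 28.6 157.7] 107.2 side z 0.0075
lathB 492 z 0.0084 [ 5.712e-01 -1.000e-04] [ 28.4 158.4] 82.8 side z 0.0065
block 488 z 0.0284 [0.4452 0.1135] [58.7 69.7] 95.1 side z 0.0273
post 167 z 0.1253 [ 0.4368 -0.0979] [34.8 34.8] 90.4 side z 0.1245
fboard 3999 z 0.0143 [ 0.4532 -0.3185] [141.9 261.1] 79.2 side z 0.0114
red 517 z 0.0225 [ 0.6362 -0.2025] [49.6 92. ] 79.0 side z 0.0205
lower (array([ 0.4525162, -0.3166272]), (91.76337432861328, 146.29754638671875), 76.24629211425781) 0.02745428677535644
```

All sizes and heights match the description. I'll start with the base block, then the post.

Run:
```python
from h import *
print(go([.4452,.1135,.16],5.1))
```

```text
(array([-34.55, -34.69,   6.23]), np.float64(58.0))
```

```bash
python3 -m jog '[{"dp":[-20,-20,3],"twist":30,"fingers":1},{"dp":[-20,-20,3],"twist":30,"fingers":1},{"dp":[-20,-20,3],"twist":30,"fingers":1},{"dp":[-34.5,-34.7,6.2],"twist":58,"fingers":1},{"dp":[-34.5,-34.7,6.2],"twist":58,"fingers":1},{"dp":[-34.5,-34.7,6.2],"twist":58,"fingers":1},{"dp":[-34.5,-34.7,6.2],"twist":58,"fingers":1},{"dp":[-34.5,-34.7,6.2],"twist":58,"fingers":1}]'
python3 -m jog '[{"dp":[0,0,0],"twist":0,"fingers":1}]'
python3 - <<'E'
from h import *
c=cam("wrist"); cv2.imwrite("pics/w1.png",c["pixels"]); print(c["C"],c["R"][2],env.get_obs()["tool_pos"]); print(go([.4452,.1135,.16],5.1))
E
```

```text
time_s: 1.2
tool_pos: [0.4452, 0.1117, 0.1605]
tool_rot: [180.0, -0.0, 95.0]
force: [1.8, 0.4, -0.3]
grip_width: 0.0867
grasp_force: 0.0
time_s: 1.32
tool_pos: [0.4454, 0.1092, 0.1601]
tool_rot: [-180.0, 0.1, 94.6]
force: [0.1, 1.1, 0.1]
grip_width: 0.0871
grasp_force: 0.0
[0.43897242 0.19320292 0.32299347] [ 0.02432775 -0.30145917 -0.95316868] [0.44497779 0.11224516 0.16041469]
(array([0.12, 0.03, 0.04]), np.float64(-0.3))
```

View pics/w1.png

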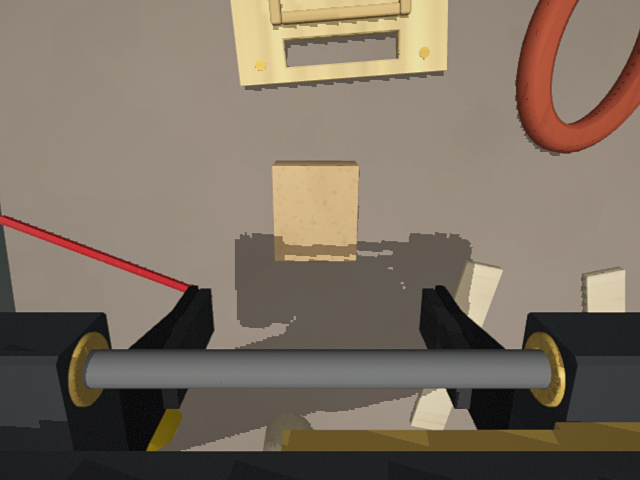

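The wrist view shows the block at (273–358, 162–260), centred between the fingers at (205,320) and (430,320), with the stand board above it. Next I'll measure the block and the fence from this view.

Run:
```python
from h import *
c=cam("wrist"); P=pts(c); z=P[...,2]
m=(np.abs(z-.028)<.006).astype(np.uint8)
m=blob(m,(315,210)); print(np.median(z[m>0])); r=rect(c,m,.028); print(r)
p=[*r[0],.013]; print(go(p,r[2]+90))
```

```text
0.02878552416606739
(array([0.44430753, 0.11693681]), (59.94744873046875, 70.64794921875), 94.44162559509277)
(array([ 2.800e-01, -1.000e-02,  1.476e+01]), np.float64(0.6))
```

```bash
python3 -m jog '[{"dp":[0.25,0,5],"twist":0,"fingers":1},{"dp":[0.25,0,11],"twist":0.6,"fingers":1},{"dp":[0.25,0,14.7],"twist":0.6,"fingers":1},{"dp":[0.25,0,14.7],"twist":0.6,"fingers":1},{"dp":[0.25,0,14.7],"twist":0.6,"fingers":0.6},{"dp":[0.25,0,14.7],"twist":0.6,"fingers":0.5},{"dp":[0.25,0,14.7],"twist":0.6,"fingers":0.5},{"dp":[0.25,0,14.7],"twist":0.6,"fingers":0.5}]' 30
python3 -m jog '[{"dp":[0,0,0],"twist":0,"fingers":0.4},{"dp":[0,0,0],"twist":0,"fingers":0.4},{"dp":[0,0,-3],"twist":0,"fingers":0.4},{"dp":[0,0,-8],"twist":0,"fingers":0.4},{"dp":[0,0,-8],"twist":0,"fingers":0.4},{"dp":[0,0,-8],"twist":0,"fingers":0.4}]' 30
python3 - <<'E'
from h import *
c=cam("wrist"); cv2.imwrite("pics/w2.png",c["pixels"]);P=pts(c); z=P[...,2]
hv=cv2.cvtColor(c["pixels"],cv2.COLOR_BGR2HSV)
print(go([.4417,.2914,.10],8.7))
E
```

```text
time_s: 2.42
tool_pos: [0.4452, 0.1169, 0.0146]
tool_rot: [179.9, -0.1, 94.5]
force: [-1.2, 0.7, 5.5]
grip_width: 0.0599
grasp_force: 30.0
time_s: 3.18
tool_pos: [0.4441, 0.1164, 0.0931]
tool_rot: [-180.0, -0.0, 94.5]
force: [0.5, -0.1, -1.0]
grip_width: 0.0596
grasp_force: 30.0
(array([17.48,  1.18, -0.76]), np.float64(-4.2))
```

View pics/w2.png

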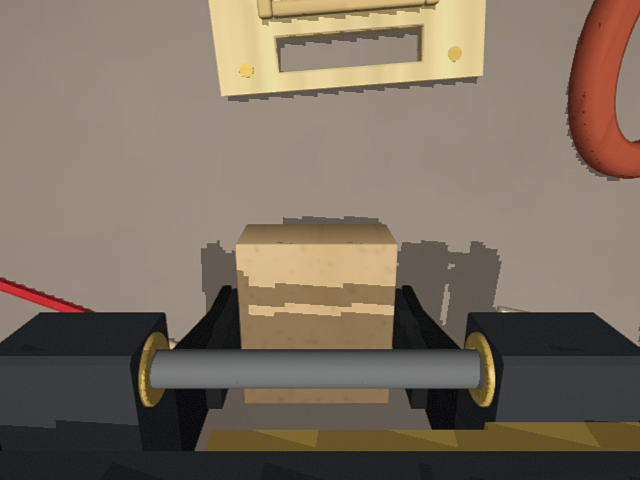

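The block is held between the fingers at (240–395, 225–400), and the board's near edge is at row 95. I'll move part-way and measure the fence and collar.

```bash
python3 -m jog '[{"dp":[6,0.6,-2],"twist":-4,"fingers":0.4},{"dp":[9,0.6,-4],"twist":-4,"fingers":0.4},{"dp":[9,0.6,-4],"twist":-4,"fingers":0.4},{"dp":[9,0.6,-4],"twist":-4,"fingers":0.4}]' 30
python3 - <<'E'
from h import *
c=cam("wrist"); cv2.imwrite("pics/w3.png",c["pixels"]);P=pts(c); z=P[...,2]; print(env.get_obs()["tool_pos"])
np.savez("w3.npz",z=z)
f=((z>.0165)&(z<.024)).astype(np.uint8); k=((z>.0255)&(z<.034)).astype(np.uint8); bd=((z>.007)&(z<.04)).astype(np.uint8)
uv=proj(c,[[.4417,.2914,.02],[.427,.387,.03]]); print(uv)
for n,m,h,u in (("fence",f,.02,uv[0]),("collar",k,.03,uv[1]),("board",bd,.012,uv[0])):
    cs=[q for q in cv2.findContours(m,cv2.RETR_EXTERNAL,cv2.CHAIN_APPROX_NONE)[0] if cv2.contourArea(q)>800]
    for q in cs:
        mm=np.zeros_like(m); cv2.drawContours(mm,[q],-1,1,-1); print(n,cv2.boundingRect(q),np.median(z[(mm&m)>0]),rect(c,mm,h))
E
```

```text
time_s: 3.72
tool_pos: [0.4428, 0.2053, 0.1319]
tool_rot: [-179.8, 0.1, 98.5]
force: [-0.3, -0.5, -1.6]
grip_width: 0.0594
grasp_force: 30.0
[0.44282268 0.20494161 0.1319744 ]
[[335.1380891   98.41289456]
 [337.37060031 -97.49214079]]
fence (520, 104, 120, 201) 0.01713104165094101 (array([0.61147546, 0.2425822 ]), (79.65086364746094, 126.94547271728516), 111.27182197570801)
fence (261, 3, 156, 174) 0.020525360116073865 (array([0.44285876, 0.29367282]), (89.7489013671875, 99.55857849121094), 98.71446418762207)
board (507, 98, 133, 208) 0.016072744314693632 (array([0.61226141, 0.24169336]), (89.96870422363281, 136.6947479248047), 111.27182197570801)
board (219, 0, 239, 227) 0.012919223635693838 (array([0.44533316, 0.2780379 ]), (138.5499267578125, 140.38705444335938), 8.72403335571289)
```

View pics/w3.png

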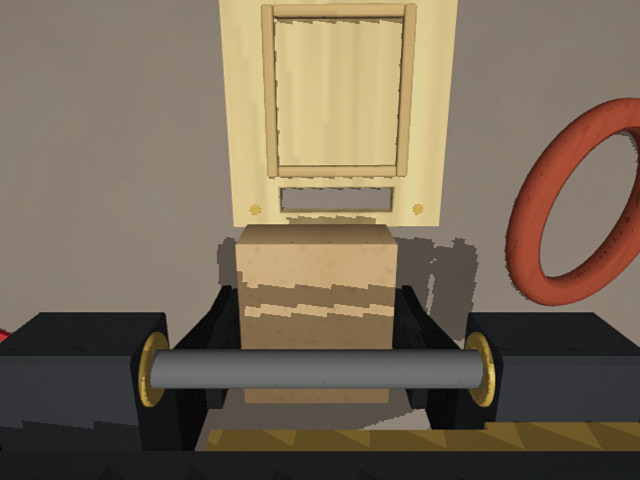

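The picture shows the fence at (262–416, 4–176). It measures (0.443, 0.294) at height 0.0205, size 90x100 mm outside, yaw 98.7.

Run:
```python
from h import *
print(go([.4429,.2932,.0275],8.7))
```

```text
(array([ 8.75,  1.32, 10.43]), np.float64(-0.3))
```

```bash
python3 -m jog '[{"dp":[5,0.7,0],"twist":-0.3,"fingers":0.4},{"dp":[8.75,1.32,2],"twist":-0.3,"fingers":0.4},{"dp":[8.75,1.32,6],"twist":-0.3,"fingers":0.4},{"dp":[8.75,1.32,9],"twist":-0.3,"fingers":0.4},{"dp":[8.75,1.32,10.2],"twist":-0.3,"fingers":0.4},{"dp":[8.75,1.32,10.4],"twist":-0.3,"fingers":0.4},{"dp":[8.75,1.32,10.4],"twist":-0.3,"fingers":0.4}]' 30
python3 -m jog '[{"dp":[0,0,0],"twist":0,"fingers":0.85},{"dp":[0,0,0],"twist":0,"fingers":0.85},{"dp":[0,0,0],"twist":0,"fingers":0.85},{"dp":[0,0,-4],"twist":0,"fingers":0.85},{"dp":[-6,0,-10],"twist":0,"fingers":0.9},{"dp":[-8,0,-14],"twist":0,"fingers":0.9},{"dp":[-8,0,-14],"twist":0,"fingers":0.9}]'
python3 - <<'E'
from h import *
c=cam("wrist"); cv2.imwrite("pics/w4.png",c["pixels"]);P=pts(c); z=P[...,2]; print(env.get_obs()["tool_pos"])
f=((z>.0165)&(z<.024)).astype(np.uint8); k=((z>.0255)&(z<.034)).astype(np.uint8); b=((z>.036)&(z<.046)).astype(np.uint8)
for n,m,h in (("fence",f,.02),("collar",k,.03),("block",b,.04)):
    cs=[q for q in cv2.findContours(m,cv2.RETR_EXTERNAL,cv2.CHAIN_APPROX_NONE)[0] if cv2.contourArea(q)>800]
    for q in cs:
        mm=np.zeros_like(m); cv2.drawContours(mm,[q],-1,1,-1); print(n,cv2.boundingRect(q),np.median(z[(mm&m)>0]),rect(c,mm,h))
print("post",go([.4368,-.0979,.22],90))
E
```

```text
time_s: 4.65
tool_pos: [0.4446, 0.2953, 0.0306]
tool_rot: [179.9, -0.0, 98.7]
force: [-0.1, 0.4, -1.3]
grip_width: 0.0598
grasp_force: 30.0
time_s: 5.52
tool_pos: [0.4594, 0.2145, 0.1743]
tool_rot: [179.5, -0.2, 98.5]
force: [0.8, 0.4, -1.5]
grip_width: 0.0781
grasp_force: 0.0
[0.45779385 0.215466   0.17233528]
fence (469, 114, 132, 175) 0.017146391462471627 (array([0.62235034, 0.2467863 ]), (87.89495849609375, 140.54954528808594), 76.90335845947266)
fence (241, 30, 133, 148) 0.02051463839990808 (array([0.44299417, 0.29345541]), (89.78763580322266, 99.45804595947266), 98.6949634552002)
block (264, 49, 94, 110) 0.04072495924653016 (array([0.44536273, 0.29488394]), (59.9202880859375, 69.34745025634766), 98.75300979614258)
post (array([-30.66,  -6.75,  -4.88]), np.float64(-81.4))
```

View pics/w4.png

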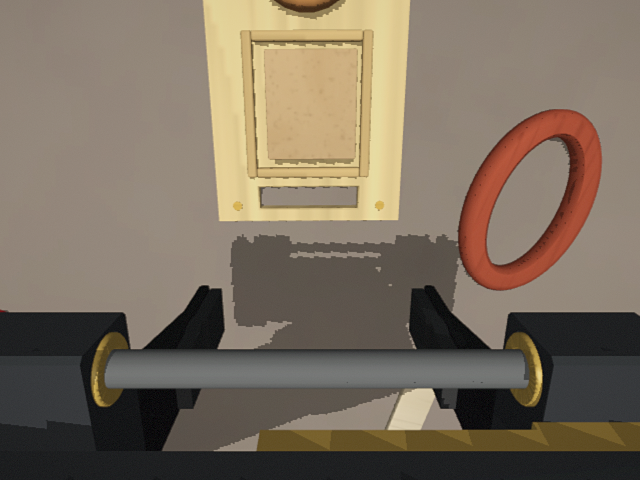

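The block lies flat inside the fence at (264–358, 49–159). Now the post.

```bash
python3 - <<'E'
from h import *
print(go([.4368,-.14,.24],8.7))
E
python3 -m jog '[{"dp":[-6,0,-5],"twist":0,"fingers":1},{"dp":[-18,-2,-6.5],"twist":0,"fingers":1},{"dp":[-34,-3,-6.5],"twist":0,"fingers":1},{"dp":[-34,-3,-6.5],"twist":0,"fingers":1},{"dp":[-34,-3,-6.5],"twist":0,"fingers":1},{"dp":[-34,-3,-6.5],"twist":0,"fingers":1},{"dp":[-34,-3,-6.5],"twist":0,"fingers":1},{"dp":[-34,-3,-6.5],"twist":0,"fingers":1}]'
python3 -m jog '[{"dp":[0,0,0],"twist":0,"fingers":1},{"dp":[0,0,0],"twist":0,"fingers":1}]'
python3 - <<'E'
from h import *
c=cam("wrist"); cv2.imwrite("pics/w5.png",c["pixels"]);P=pts(c); z=P[...,2]; print(env.get_obs()["tool_pos"])
m=((z>.115)&(z<.135)).astype(np.uint8)
for q in cv2.findContours(m,cv2.RETR_EXTERNAL,cv2.CHAIN_APPROX_NONE)[0]:
    if cv2.contourArea(q)>800:
        mm=np.zeros_like(m); cv2.drawContours(mm,[q],-1,1,-1); r=rect(c,mm,.125); print(cv2.boundingRect(q),np.median(z[mm>0]),r); print(go([*r[0],.07],8.7))
E
```

```text
(array([-34.81,  -7.37,  -6.89]), np.float64(-0.1))
time_s: 6.58
tool_pos: [0.478, -0.1226, 0.2334]
tool_rot: [-179.9, -0.1, 98.9]
force: [0.2, 1.0, 0.9]
grip_width: 0.0868
grasp_force: 0.0
time_s: 6.82
tool_pos: [0.4783, -0.1231, 0.2343]
tool_rot: [-180.0, -0.0, 98.9]
force: [-0.4, 0.3, 0.4]
grip_width: 0.087
grasp_force: 0.0
[ 0.47830189 -0.12336358  0.23440052]
(0, 239, 70, 61) 0.1254685272470367 (array([ 0.29240439, -0.1776653 ]), (41.659908294677734, 49.08907699584961), 44.397918701171875)
(array([ -2.49, -19.2 ,  16.44]), np.float64(0.2))
(226, 150, 66, 67) 0.12567791913092644 (array([ 0.43713397, -0.0954168 ]), (41.44990158081055, 42.5616569519043), 71.87540435791016)
(array([ 3.4 , -3.63, 16.44]), np.float64(0.2))
```

```bash
python3 -m jog '[{"dp":[3.35,-3.63,0],"twist":0,"fingers":1},{"dp":[3.35,-3.63,3],"twist":0,"fingers":1},{"dp":[3.35,-3.63,8],"twist":0,"fingers":1},{"dp":[3.35,-3.63,13],"twist":0,"fingers":1},{"dp":[3.35,-3.63,15.9],"twist":0,"fingers":1},{"dp":[3.35,-3.63,15.9],"twist":0,"fingers":1},{"dp":[3.35,-3.63,15.9],"twist":0,"fingers":0.3},{"dp":[3.35,-3.63,15.9],"twist":0,"fingers":0.3}]' 30
python3 -m jog '[{"dp":[0,0,0],"twist":0,"fingers":0.3},{"dp":[0,0,0],"twist":0,"fingers":0.3},{"dp":[0,0,0],"twist":0,"fingers":0.3}]' 30
python3 -m jog '[{"dp":[0,0,-3],"twist":0,"fingers":0.3},{"dp":[0,0,-8],"twist":0,"fingers":0.3},{"dp":[5,3,-9],"twist":0,"fingers":0.3},{"dp":[10,3,-9],"twist":0,"fingers":0.3},{"dp":[16,3,-9],"twist":0,"fingers":0.3},{"dp":[22,3,-9],"twist":0,"fingers":0.3},{"dp":[28,3,-9],"twist":0,"fingers":0.3},{"dp":[34,3,-9],"twist":0,"fingers":0.3}]' 30
python3 -m jog '[{"dp":[0,0,0],"twist":0,"fingers":0.3},{"dp":[0,0,0],"twist":0,"fingers":0.3}]' 30
python3 - <<'E'
from h import *
c=cam("wrist"); cv2.imwrite("pics/w5.png",c["pixels"]);P=pts(c); z=P[...,2]; print(env.get_obs()["tool_pos"])
k=((z>.0255)&(z<.035)).astype(np.uint8); print(proj(c,[[.427,.387,.03]]))
for q in cv2.findContours(k,cv2.RETR_EXTERNAL,cv2.CHAIN_APPROX_NONE)[0]:
    if cv2.contourArea(q)>800:
        mm=np.zeros_like(k); cv2.drawContours(mm,[q],-1,1,-1); r=rect(c,mm,.03); print(cv2.boundingRect(q),np.median(z[(mm&k)>0]),r); print(go([*r[0],.09],8.7))
E
```

```text
time_s: 7.88
tool_pos: [0.4386, -0.0968, 0.0771]
tool_rot: [179.8, 0.0, 98.8]
force: [-0.7, 0.3, 0.2]
grip_width: 0.0744
grasp_force: 0.0
time_s: 8.25
tool_pos: [0.4373, -0.0969, 0.0758]
tool_rot: [180.0, -0.0, 98.8]
force: [0.2, -0.0, -0.1]
grip_width: 0.0452
grasp_force: 0.0
time_s: 9.25
tool_pos: [0.4141, 0.2452, 0.1652]
tool_rot: [-180.0, 0.0, 98.8]
force: [0.3, 1.0, -3.0]
grip_width: 0.0413
grasp_force: 30.0
time_s: 9.5
tool_pos: [0.4146, 0.2429, 0.1649]
tool_rot: [-179.9, 0.1, 98.8]
force: [0.1, -0.8, -1.9]
grip_width: 0.0414
grasp_force: 30.0
[0.41500239 0.24228512 0.16502991]
[[370.88866784   5.39039344]]
(316, 0, 114, 64) 0.030311794570981904 (array([0.43033505, 0.37218399]), (36.28556823730469, 70.3118667602539), 8.775864601135254)
(array([12.62,  3.49,  7.49]), np.float64(0.0))
```

View pics/w5.png

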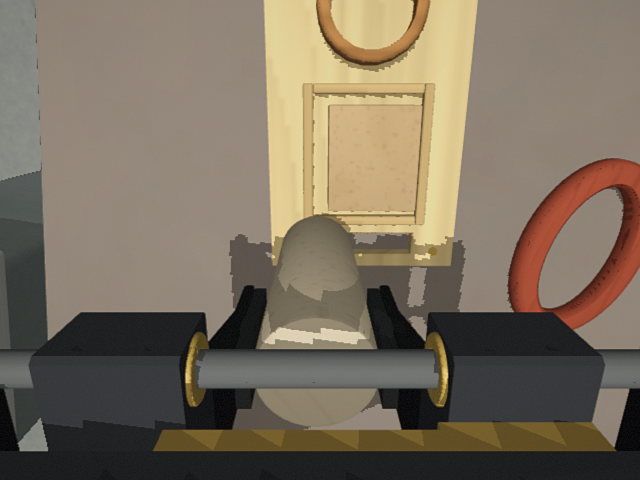

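The post is held, standing at (275–375, 215–425). The collar's near rim shows at (317–430, 0–64). The fingers closed late during the lift, so I'll measure the post in the hand.

Run:
```python
from h import *
c=cam("wrist");P=pts(c);o=env.get_obs();R=Ro.from_euler("xyz",o["tool_rot"],degrees=True).as_matrix()
T=(P-o["tool_pos"])@R   # tool coords
print(np.round(T[205:345:10,317]*1000,1).tolist())
print(np.round(T[345:430:8,317]*1000,1).tolist())
# horizontal slices of the post: centre along tool y
for r in (240,265,280): 
    x=[u for u in range(220,420) if -.06<T[r,u,2]<.075 and abs(T[r,u,0])<.04]; print(r,min(x),max(x),T[r,min(x)]*1000,T[r,max(x)]*1000)
s=cam("side");Ps=pts(s)
m=(np.hypot(Ps[...,0]-o["tool_pos"][0],Ps[...,1]-o["tool_pos"][1])<.03)&(Ps[...,2]>.03)&(Ps[...,2]<.2)
q=Ps[m]; print(m.sum(),np.percentile(q[:,2],[0,1,5]) if m.sum() else "")
```

```text
[[9.8, 0.8, 151.2], [3.3, 0.8, 146.2], [20.8, 0.6, 58.4], [21.0, 0.5, 39.9], [21.2, 0.5, 23.7], [21.1, 0.5, 10.8], [21.2, 0.4, -1.3], [20.8, 0.4, -10.8], [21.3, 0.4, -21.1], [21.0, 0.4, -28.9], [21.3, 0.4, -37.0], [21.2, 0.4, -43.6], [18.1, 0.4, -44.3], [15.3, 0.4, -45.5]]
[[11.2, 0.4, -44.6], [33.7, 0.3, -84.0], [33.1, 0.3, -86.1], [31.9, 0.3, -87.1], [30.8, 0.3, -88.1], [28.8, 0.3, -88.1], [-6.2, 0.4, -45.2], [-9.3, 0.4, -45.1], [-12.0, 0.4, -45.8], [-16.3, 0.4, -44.4], [-19.2, 0.4, -44.8]]
240 283 350 [  8.0970267  -18.91917345  71.50510757] [ 8.41015937 19.48067198 70.57594747]
265 277 356 [  8.14416593 -18.93888934  32.07723509] [ 9.49188923 19.1625303  28.65729494]
280 273 360 [  7.94540767 -19.18191041  14.22482162] [ 7.32009574 19.87710026 15.6928323 ]
744 [0.03022369 0.03248996 0.03983233]
```

The post is vertical, centred to under 0.5 mm, and its lower end is 80 mm below the TCP.

Run:
```python
from h import *
print(go([.428,.389,.093],8.7))
```

```text
(array([14.33,  3.46,  7.23]), np.float64(-0.1))
```

```bash
python3 -m jog '[{"dp":[6,1.5,0],"twist":0,"fingers":0.3},{"dp":[11,2.7,0],"twist":0,"fingers":0.3},{"dp":[14.3,3.5,0],"twist":0,"fingers":0.3},{"dp":[14.3,3.5,0.5],"twist":0,"fingers":0.3},{"dp":[14.3,3.5,3],"twist":0,"fingers":0.3},{"dp":[14.3,3.5,5],"twist":0,"fingers":0.3},{"dp":[14.3,3.5,7],"twist":0,"fingers":0.3},{"dp":[14.3,3.5,7.2],"twist":0,"fingers":0.3}]' 30
python3 -m jog '[{"dp":[0,0,0],"twist":0,"fingers":0.3},{"dp":[0,0,0],"twist":0,"fingers":0.3}]'
python3 - <<'E'
from h import *
print(go([.428,.389,.093],8.7))
E
```

```text
time_s: 10.65
tool_pos: [0.4281, 0.3878, 0.0927]
tool_rot: [-179.9, 0.1, 98.6]
force: [0.5, -0.4, -2.9]
grip_width: 0.0413
grasp_force: 30.0
time_s: 10.9
tool_pos: [0.4281, 0.3902, 0.0944]
tool_rot: [180.0, -0.0, 98.7]
force: [0.2, 0.3, -1.5]
grip_width: 0.0415
grasp_force: 30.0
(array([-0.12, -0.03,  0.14]), np.float64(0.0))
```

```bash
python3 -m jog '[{"dp":[-0.1,0,0.1],"twist":0,"fingers":0.3},{"dp":[-0.1,0,0.1],"twist":0,"fingers":0.85},{"dp":[-0.1,0,0.1],"twist":0,"fingers":0.85},{"dp":[-0.1,0,0.1],"twist":0,"fingers":0.85},{"dp":[-0.1,0,0.1],"twist":0,"fingers":0.85},{"dp":[-0.1,0,-3],"twist":0,"fingers":0.85},{"dp":[-0.1,0,-8],"twist":0,"fingers":0.85},{"dp":[-0.1,0,-10],"twist":0,"fingers":0.85}]'
python3 - <<'E'
from h import *
c=cam("top");P=pts(c);z=P[...,2]
m=(np.abs(z-.137)<.01)&(np.hypot(P[...,0]-.428,P[...,1]-.389)<.05); print("post top",np.median(P[m],0),m.sum())
# tool closing yaw for lath A = 17 ; approach point behind it along tool-x
a=np.radians(107.2); print(go([.7011-.02*np.cos(a),.0046-.02*np.sin(a),.13],17.2))
E
```

```text
time_s: 11.9
tool_pos: [0.429, 0.3904, 0.197]
tool_rot: [179.8, -0.2, 98.8]
force: [0.7, -0.5, 0.0]
grip_width: 0.0739
grasp_force: 0.0
post top [0.42862858 0.38124212 0.1368094 ] 162
(array([-44.35,  21.19,   6.8 ]), np.float64(-8.4))
```

```bash
python3 -m jog '[{"dp":[-6,3,-1],"twist":0,"fingers":1},{"dp":[-20,10,-1],"twist":-4,"fingers":1},{"dp":[-20,10,-1],"twist":-4,"fingers":1},{"dp":[-44.4,21.2,6.8],"twist":-8.4,"fingers":1},{"dp":[-44.4,21.2,6.8],"twist":-8.4,"fingers":1},{"dp":[-44.4,21.2,6.8],"twist":-8.4,"fingers":1},{"dp":[-44.4,21.2,6.8],"twist":-8.4,"fingers":1},{"dp":[-44.4,21.2,6.8],"twist":-8.4,"fingers":1}]'
python3 - <<'E'
from h import *
print(go([.707,-.0145,.13],17.2))
E
```

```text
time_s: 12.95
tool_pos: [0.7044, -0.0163, 0.1247]
tool_rot: [-180.0, -0.0, 107.2]
force: [0.9, -0.1, 0.0]
grip_width: 0.0871
grasp_force: 0.0
(array([ 0.1 ,  0.3 , -0.53]), np.float64(0.0))
```

```bash
cat > lath.py <<'E'
from h import *
import sys
near=np.array(eval(sys.argv[1]))
c=cam("wrist"); P=pts(c); z=P[...,2]; hv=cv2.cvtColor(c["pixels"],cv2.COLOR_BGR2HSV)
m=((z>.0045)&(z<.013)).astype(np.uint8); m=cv2.morphologyEx(m,cv2.MORPH_OPEN,np.ones((3,3),np.uint8))
m=blob(m,proj(c,[[*near,.008]])[0]); cv2.imwrite("pics/m.png",m*255)
q=np.argwhere(m); print(q.min(0),q.max(0),np.median(z[m>0]))
r=rect(c,m,.008); print(r)
for Z in (.05,.003): print(go([*r[0],Z],r[2]+90))
E
python3 lath.py '[.7011,.0046]'
```

```text
[ 70 297] [307 345] 0.008779276830213012
(array([0.70034375, 0.00560486]), (29.973621368408203, 159.86865234375), 106.69061851501465)
(array([3.45, 0.48, 7.12]), np.float64(-0.0))
(array([ 3.49,  0.5 , 11.82]), np.float64(-0.0))
```

```bash
python3 -m jog '[{"dp":[3.5,0.5,5],"twist":0,"fingers":0.8},{"dp":[3.5,0.5,9],"twist":0,"fingers":0.7},{"dp":[3.5,0.5,11.5],"twist":0,"fingers":0.6},{"dp":[3.5,0.5,11.9],"twist":0,"fingers":0.6},{"dp":[3.5,0.5,11.9],"twist":0,"fingers":0.2},{"dp":[3.5,0.5,11.9],"twist":0,"fingers":0.2},{"dp":[3.5,0.5,11.9],"twist":0,"fingers":0.2},{"dp":[3.5,0.5,11.9],"twist":0,"fingers":0.2}]' 30
python3 -m jog '[{"dp":[0,0,0],"twist":0,"fingers":0.2},{"dp":[0,0,0],"twist":0,"fingers":0.2}]'
python3 - <<'E'
from h import *
print(go([.5,-.2,.2],78.7))
E
```

```text
time_s: 14.0
tool_pos: [0.6985, 0.0196, 0.0085]
tool_rot: [180.0, 0.0, 107.2]
force: [-2.3, 0.2, 3.5]
grip_width: 0.0216
grasp_force: 2.2
time_s: 14.25
tool_pos: [0.6988, 0.0197, 0.0085]
tool_rot: [179.9, 0.0, 107.2]
force: [-1.8, -0.2, 5.4]
grip_width: 0.0177
grasp_force: 2.9
(array([-15.12, -25.46, -19.18]), np.float64(-61.5))
```

The arm was still swinging when I read the offset, so the fingers came down on top of the lath. I'll rise, let it settle and re-measure.

```bash
python3 -m jog '[{"dp":[0,0,-2],"twist":0,"fingers":0.6},{"dp":[-3.5,0,-9],"twist":0,"fingers":0.7},{"dp":[-3.5,0,-9],"twist":0,"fingers":0.8},{"dp":[-3.5,0,-9],"twist":0,"fingers":0.8},{"dp":[-3.5,0,-9],"twist":0,"fingers":0.8},{"dp":[-3.5,0,-9],"twist":0,"fingers":0.8}]'
python3 lath.py '[.7011,.0046]'; python3 -c "
from h import *; o=env.get_obs(); print(o['tool_pos'],o['joint_velocities'].round(1))"
```

```text
time_s: 15.0
tool_pos: [0.7074, -0.0122, 0.0952]
tool_rot: [-179.8, -0.1, 107.3]
force: [1.0, 0.5, 0.2]
grip_width: 0.0667
grasp_force: 0.0
[ 72 290] [332 344] 0.008797034476009213
(array([0.70123456, 0.00590794]), (29.96656036376953, 160.04306030273438), 106.46405220031738)
(array([ 1.93, -0.05,  4.55]), np.float64(0.8))
(array([ 1.93, -0.04,  9.25]), np.float64(0.8))
[ 0.70756932 -0.01240185  0.0954496 ] [ 0.2 -0.1  0.3 -0.4  0.1  0.1  0.1]
```

```bash
python3 -m jog '[{"dp":[1.9,0,4],"twist":0.8,"fingers":0.6},{"dp":[1.9,0,7.5],"twist":0.8,"fingers":0.6},{"dp":[1.9,0,9],"twist":0.8,"fingers":0.6},{"dp":[1.9,0,9.3],"twist":0.8,"fingers":0.6},{"dp":[1.9,0,9.3],"twist":0.8,"fingers":0.2},{"dp":[1.9,0,9.3],"twist":0.8,"fingers":0.2},{"dp":[1.9,0,9.3],"twist":0.8,"fingers":0.2},{"dp":[1.9,0,9.3],"twist":0.8,"fingers":0.2}]' 30
python3 -m jog '[{"dp":[0,0,0],"twist":0,"fingers":0.2},{"dp":[0,0,0],"twist":0,"fingers":0.2}]'
python3 - <<'E'
from h import *
print(go([.51,-.22,.15],78.7))
E
```

```text
time_s: 16.05
tool_pos: [0.7036, 0.0045, 0.0053]
tool_rot: [179.9, 0.0, 106.4]
force: [-0.9, 1.0, 3.0]
grip_width: 0.0293
grasp_force: 30.0
time_s: 16.3
tool_pos: [0.7036, 0.0045, 0.0053]
tool_rot: [179.9, 0.0, 106.4]
force: [-0.7, 0.0, 5.2]
grip_width: 0.029
grasp_force: 30.0
(array([-16.08, -24.89, -14.5 ]), np.float64(-62.3))
```

```bash
python3 -m jog '[{"dp":[0,0,-2],"twist":0,"fingers":0.2},{"dp":[0,0,-6],"twist":0,"fingers":0.2},{"dp":[0,0,-10],"twist":0,"fingers":0.2},{"dp":[0,0,-12],"twist":0,"fingers":0.2},{"dp":[0,0,-12],"twist":0,"fingers":0.2},{"dp":[0,0,-12],"twist":0,"fingers":0.2}]'
python3 - <<'E'
from h import *
c=cam("wrist"); cv2.imwrite("pics/w6.png",c["pixels"])
print(go([.51,-.22,.15],78.7))
E
```

```text
time_s: 17.05
tool_pos: [0.7018, 0.0048, 0.1223]
tool_rot: [-179.8, -0.0, 106.4]
force: [0.7, 0.0, -1.2]
grip_width: 0.0292
grasp_force: 30.0
(array([-16.16, -24.74,  -2.74]), np.float64(-62.3))
```

View pics/w6.png

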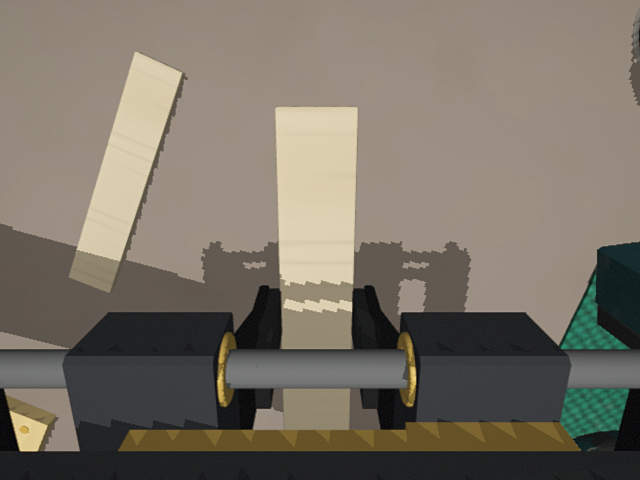

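The lath is held level and straight at (277–357, 108–430). Next I'll measure it in the hand and swing over to the frame board.

```bash
python3 - <<'E'
from h import *
c=cam("wrist");P=pts(c);o=env.get_obs();R=Ro.from_euler("xyz",o["tool_rot"],degrees=True).as_matrix()
T=(P-o["tool_pos"])@R*1000
print([T[r,u].round(1).tolist() for r,u in ((112,317),(150,317),(200,317),(260,317),(425,317),(200,285),(200,348))])
print(go([.51,-.22,.15],78.7), go([.4448,-.359,.1],79))
E
python3 -m jog '[{"dp":[-2,-2,-3],"twist":-10,"fingers":0.2},{"dp":[-6,-8,-3],"twist":-20,"fingers":0.2},{"dp":[-10,-13,-3],"twist":-30,"fingers":0.2},{"dp":[-13,-18,-3],"twist":-40,"fingers":0.2},{"dp":[-16,-22,-3],"twist":-50,"fingers":0.2},{"dp":[-16.2,-24.7,-2.7],"twist":-60,"fingers":0.2},{"dp":[-16.2,-24.7,-2.7],"twist":-62.3,"fingers":0.2},{"dp":[-16.2,-24.7,-2.7],"twist":-62.3,"fingers":0.2}]'
python3 -m jog '[{"dp":[0,0,0],"twist":0,"fingers":0.2},{"dp":[0,0,0],"twist":0,"fingers":0.2}]'
python3 - <<'E'
from h import *
c=cam("top"); cv2.imwrite("pics/t2.png",cv2.resize(c["pixels"][150:350,300:540],None,fx=3,fy=3))
P=pts(c);o=env.get_obs(); print(o["tool_pos"],o["tool_rot"])
print(go([.4448,-.359,.1],79))
E
```

```text
[[80.4, 0.7, -5.3], [67.0, 0.7, -3.5], [48.2, 0.7, -3.3], [23.8, 0.7, -3.0], [-56.1, 0.7, -3.2], [48.0, -11.5, -2.5], [48.0, 12.5, -2.4]]
(array([-16.15, -24.74,  -2.74]), np.float64(-62.3)) (array([-27.65, -34.9 ,   2.29]), np.float64(-62.6))
time_s: 18.15
tool_pos: [0.5109, -0.2205, 0.1502]
tool_rot: [180.0, -0.1, 168.6]
force: [0.6, 0.7, -1.6]
grip_width: 0.0285
grasp_force: 30.0
time_s: 18.4
tool_pos: [0.5119, -0.2201, 0.1508]
tool_rot: [-180.0, -0.0, 168.7]
force: [-0.4, 0.2, -0.7]
grip_width: 0.0291
grasp_force: 30.0
[ 0.51191533 -0.22012282  0.15091057] [-1.79996659e+02 -2.35764247e-02  1.68712673e+02]
(array([  3.86, -14.93,   5.09]), np.float64(-0.3))
```

```bash
python3 -m jog '[{"dp":[1,-5,0],"twist":-0.3,"fingers":0.2},{"dp":[2.5,-10,0],"twist":-0.3,"fingers":0.2},{"dp":[3.9,-14.9,2],"twist":-0.3,"fingers":0.2},{"dp":[3.9,-14.9,5],"twist":-0.3,"fingers":0.2},{"dp":[3.9,-14.9,5],"twist":-0.3,"fingers":0.2},{"dp":[3.9,-14.9,5],"twist":-0.3,"fingers":0.2},{"dp":[3.9,-14.9,5],"twist":-0.3,"fingers":0.2}]'
python3 - <<'E'
from h import *
c=cam("wrist"); cv2.imwrite("pics/w7.png",c["pixels"]); P=pts(c)
o=env.get_obs(); print(o["tool_pos"],o["tool_rot"],go([.4448,-.359,.0345],79))
z=P[...,2]; hv=cv2.cvtColor(c["pixels"],cv2.COLOR_BGR2HSV)
E
```

```text
time_s: 19.32
tool_pos: [0.4456, -0.3587, 0.1025]
tool_rot: [-180.0, 0.1, 169.1]
force: [0.9, 0.4, -0.5]
grip_width: 0.0289
grasp_force: 30.0
[ 0.4454995  -0.35874959  0.10242966] [-1.79973716e+02  1.22895287e-01  1.69073885e+02] (array([ 0.08, -0.03,  6.79]), np.float64(0.1))
```

View pics/w7.png

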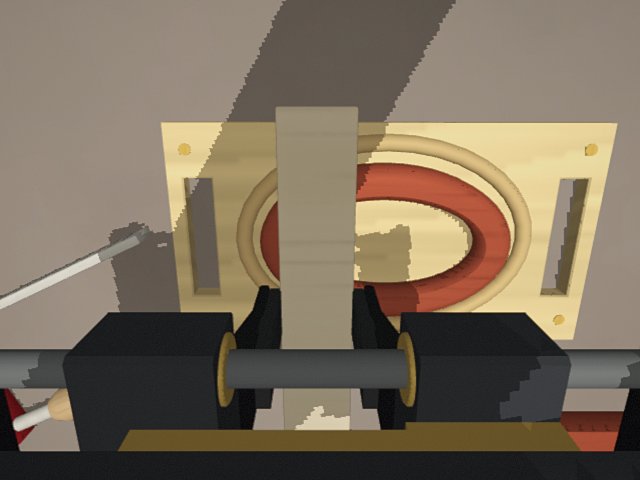

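The lath is over one end of the lower frame at (261–510, 163–315) and lies square to the board. Lowering it now.

```bash
python3 -m jog '[{"dp":[0,0,3],"twist":0,"fingers":0.2},{"dp":[0,0,5.5],"twist":0,"fingers":0.2},{"dp":[0,0,6.6],"twist":0,"fingers":0.2},{"dp":[0,0,6.8],"twist":0,"fingers":0.2},{"dp":[0,0,6.8],"twist":0,"fingers":0.2},{"dp":[0,0,6.8],"twist":0,"fingers":0.5},{"dp":[0,0,6.8],"twist":0,"fingers":0.5},{"dp":[0,0,6.8],"twist":0,"fingers":0.5}]'
python3 -m jog '[{"dp":[0,0,-2],"twist":0,"fingers":0.6},{"dp":[0,0,-7],"twist":0,"fingers":0.6},{"dp":[-5,6,-12],"twist":0,"fingers":0.8},{"dp":[-9,8,-14],"twist":0,"fingers":0.8},{"dp":[-9,8,-14],"twist":0,"fingers":0.8},{"dp":[-9,8,-14],"twist":0,"fingers":0.8}]'
python3 - <<'E'
from h import *
c=cam("wrist"); cv2.imwrite("pics/w8.png",c["pixels"]); P=pts(c); z=P[...,2]; np.savez("w8.npz",z=z)
o=env.get_obs(); print(o["tool_pos"],o["tool_rot"])
l=((z>.032)&(z<.042)).astype(np.uint8); l=cv2.morphologyEx(l,cv2.MORPH_OPEN,np.ones((3,3),np.uint8)); l=blob(l,proj(c,[[.4448,-.359,.036]])[0]); print("lath",np.median(z[l>0]),rect(c,l,.036))
hv=cv2.cvtColor(c["pixels"],cv2.COLOR_BGR2HSV); red=(((hv[...,0]<8)|(hv[...,0]>172))&(hv[...,1]>120)&(z>.013)&(z<.034)).astype(np.uint8)
pr=P[red>0][:,:2]; d=pr-[.4528,-.3178]; pr=pr[np.hypot(*d.T)<.1]; print("red n",len(pr),np.median(z[red>0]))
b=((z>.006)&(z<.045)).astype(np.uint8); b=blob(cv2.morphologyEx(b,cv2.MORPH_OPEN,np.ones((3,3),np.uint8)),proj(c,[[.4528,-.3178,.012]])[0]); q=np.argwhere(b);print(q.min(0),q.max(0)); 
bd=((z>.009)&(z<.0155)).astype(np.uint8); print("board",rect(c,cv2.morphologyEx(bd,cv2.MORPH_OPEN,np.ones((3,3),np.uint8)),.012))
E
```

```text
time_s: 20.38
tool_pos: [0.4444, -0.3591, 0.0335]
tool_rot: [-180.0, 0.0, 169.0]
force: [-0.2, -0.8, 0.8]
grip_width: 0.0428
grasp_force: 0.0
time_s: 21.12
tool_pos: [0.5486, -0.2974, 0.1743]
tool_rot: [-180.0, 0.1, 169.1]
force: [-0.9, -0.4, 0.3]
grip_width: 0.0692
grasp_force: 0.0
[ 0.54680563 -0.29842008  0.17329227] [-1.79952532e+02 -4.72140009e-02  1.68944472e+02]
lath 0.03676164207077076 (array([ 0.45756702, -0.3603623 ]), (30.82451820373535, 131.82247924804688), 168.98992156982422)
red n 10194 0.02712816199687451
[ 0 68] [205 452]
board (array([ 0.4680311 , -0.26951251]), (127.3442611694336, 160.9901580810547), 79.03683471679688)
```

View pics/w8.png

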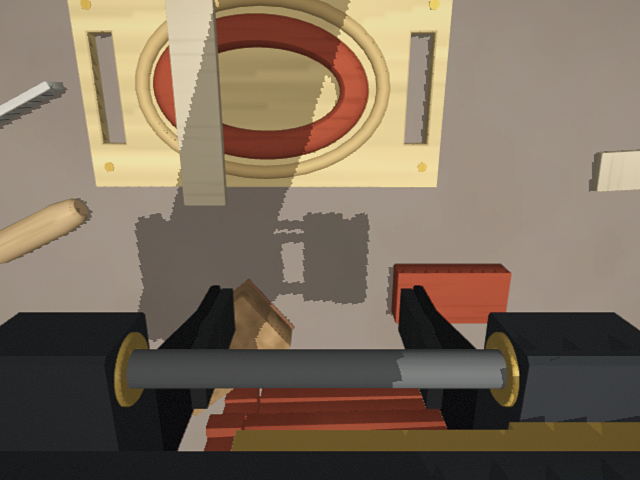

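The lath lies across the lower frame at (168–225, 0–205), with the frame at (155–368, 13–160). I'll fit the lower frame from its crest points, then fetch lath B.

```bash
cat > ring.py <<'E'
from h import *
def ring(c,near,zc,lab=""):
    P=pts(c); z=P[...,2]; hv=cv2.cvtColor(c["pixels"],cv2.COLOR_BGR2HSV)
    m=((hv[...,0]<9)|(hv[...,0]>171))&(hv[...,1]>110)&(np.abs(z-zc)<.012)&(np.hypot(P[...,0]-near[0],P[...,1]-near[1])<.1)
    p=P[m]; zt=np.percentile(p[:,2],97)
    q=(p[p[:,2]>zt-.0015][:,:2]*1000).astype(np.float32)
    (x,y),(a,b),t=cv2.fitEllipseAMS(q); 
    if a>b: a,b,t=b,a,t-90
    print(lab,"crest z",zt.round(4),"centre",round(x,1),round(y,1),"axes",round(a,1),round(b,1),"(want ~73x127) yaw",round((t+90)%180,1),len(q))
    return np.array([x,y])/1000,(t+90)%180
E
python3 - <<'E'
from ring import *
c=cam("wrist"); ring(c,[.4528,-.3178],.022,"lower")
c=cam("top"); ring(c,[.6231,.2442],.01,"upper"); ring(c,[.4528,-.3178],.022,"lower top")
a=np.radians(82.8); p=np.array([.5712,0])-.02*np.array([np.cos(a),np.sin(a)]); print(go([*p,.13],-7.2))
E
```

```text
lower crest z 0.0299 centre 452.4 -317.7 axes 75.0 129.7 (want ~73x127) yaw 77.5 4344
upper crest z 0.0209 centre 626.2 243.6 axes 75.6 129.8 (want ~73x127) yaw 80.5 67
lower top crest z 0.0331 centre 469.0 -269.1 axes 23.3 49.7 (want ~73x127) yaw 152.0 21
(array([ 3.14, 27.85,  4.25]), np.float64(86.0))
```

```bash
python3 -m jog '[{"dp":[1,5,-2],"twist":11,"fingers":0.8},{"dp":[2,10,-2],"twist":22,"fingers":0.8},{"dp":[3,15,-2],"twist":33,"fingers":0.8},{"dp":[3,20,-1],"twist":44,"fingers":0.8},{"dp":[3.1,24,1],"twist":55,"fingers":0.8},{"dp":[3.1,27.8,3],"twist":66,"fingers":0.8},{"dp":[3.1,27.8,4.3],"twist":77,"fingers":0.8},{"dp":[3.1,27.8,4.3],"twist":86,"fingers":0.8}]'
python3 -m jog '[{"dp":[0,0,2],"twist":0,"fingers":0.8},{"dp":[0,0,3],"twist":0,"fingers":0.7},{"dp":[0,0,3],"twist":0,"fingers":0.6},{"dp":[0,0,3],"twist":0,"fingers":0.6},{"dp":[0,0,3],"twist":0,"fingers":0.6}]'
python3 lath.py '[.5712,0]'; python3 -c "
from h import *; o=env.get_obs(); print(o['tool_pos'],o['tool_rot'],o['joint_velocities'].round(1))"
```

```text
time_s: 22.28
tool_pos: [0.5682, -0.0201, 0.128]
tool_rot: [-179.8, 0.1, 84.0]
force: [0.3, 0.6, -0.4]
grip_width: 0.0693
grasp_force: 0.0
time_s: 22.9
tool_pos: [0.5709, -0.019, 0.1009]
tool_rot: [179.9, -0.0, 84.4]
force: [-0.0, 0.8, 0.8]
grip_width: 0.0529
grasp_force: 0.0
[ 71 286] [327 343] 0.008771605425233198
(array([0.57038977, 0.00130367]), (29.96660614013672, 159.99575805664062), 82.29851531982422)
(array([ 2.  , -0.26,  5.08]), np.float64(2.1))
(array([ 2.  , -0.26,  9.78]), np.float64(2.1))
[ 0.57094474 -0.01889065  0.10081698] [ 1.79935510e+02 -1.77507032e-02  8.44228517e+01] [-0.1  0.1 -0.1  0.3 -0.1  0.   0.1]
```

```bash
python3 -m jog '[{"dp":[2,-0.26,4],"twist":2.1,"fingers":0.6},{"dp":[2,-0.26,8],"twist":2.1,"fingers":0.6},{"dp":[2,-0.26,9.5],"twist":2.1,"fingers":0.6},{"dp":[2,-0.26,9.85],"twist":2.1,"fingers":0.6},{"dp":[2,-0.26,9.85],"twist":2.1,"fingers":0.2},{"dp":[2,-0.26,9.85],"twist":2.1,"fingers":0.2},{"dp":[2,-0.26,9.85],"twist":2.1,"fingers":0.2},{"dp":[2,-0.26,9.85],"twist":2.1,"fingers":0.2}]' 30
python3 -m jog '[{"dp":[0,0,0],"twist":0,"fingers":0.2},{"dp":[0,0,0],"twist":0,"fingers":0.2},{"dp":[0,0,-3],"twist":0,"fingers":0.2},{"dp":[0,0,-8],"twist":0,"fingers":0.2},{"dp":[0,0,-12],"twist":0,"fingers":0.2},{"dp":[0,0,-14],"twist":0,"fingers":0.2},{"dp":[0,0,-14],"twist":0,"fingers":0.2},{"dp":[0,0,-14],"twist":0,"fingers":0.2}]'
python3 - <<'E'
from h import *
c=cam("wrist");P=pts(c);o=env.get_obs();R=Ro.from_euler("xyz",o["tool_rot"],degrees=True).as_matrix()
T=(P-o["tool_pos"])@R*1000; m=np.abs(T[...,2])<8; m[:, :250]=0;m[:,390:]=0; m[262:]=0
q=T[m]; print(m.sum(),q.min(0),q.max(0),np.median(q,0),[T[r,317].round(1).tolist() for r in (150,200,250,425)])
print(go([.4604,-.2767,.15],79))
E
```

```text
time_s: 23.95
tool_pos: [0.5707, 0.0013, 0.0027]
tool_rot: [179.9, -0.0, 82.3]
force: [-0.5, 0.9, 4.6]
grip_width: 0.0291
grasp_force: 30.0
time_s: 24.95
tool_pos: [0.569, 0.0014, 0.1403]
tool_rot: [-179.9, 0.0, 82.3]
force: [0.5, 0.1, -1.4]
grip_width: 0.0295
grasp_force: 30.0
11902 [ 24.13191421 -14.77634185  -7.99988691] [80.10712978 15.37217916 -1.8040179 ] [54.58916346  0.13722436 -6.29808609] [[67.2, 0.5, -5.1], [48.7, 0.5, -5.3], [28.9, 0.5, -5.7], [-53.2, 0.5, -6.5]]
(array([-29.  ,  -7.03,  -0.96]), np.float64(-86.7))
```

```bash
python3 -m jog '[{"dp":[-4,-1,-1],"twist":-11,"fingers":0.2},{"dp":[-8,-2,-1],"twist":-22,"fingers":0.2},{"dp":[-12,-3,-1],"twist":-33,"fingers":0.2},{"dp":[-16,-4,-1],"twist":-44,"fingers":0.2},{"dp":[-20,-5,-1],"twist":-55,"fingers":0.2},{"dp":[-24,-6,-1],"twist":-66,"fingers":0.2},{"dp":[-27,-7,-1],"twist":-77,"fingers":0.2},{"dp":[-29,-7,-1],"twist":-86.7,"fingers":0.2}]'
python3 -m jog '[{"dp":[0,0,2],"twist":-1.5,"fingers":0.2},{"dp":[0,0,3],"twist":-1.5,"fingers":0.2},{"dp":[0,0,3],"twist":-1.5,"fingers":0.2},{"dp":[0,0,3],"twist":-1.5,"fingers":0.2}]'
python3 - <<'E'
from h import *
o=env.get_obs(); print(o["tool_pos"],o["tool_rot"],go([.4611,-.2766,.0315],79))
E
```

```text
time_s: 26.0
tool_pos: [0.4597, -0.2782, 0.1502]
tool_rot: [180.0, -0.2, 168.5]
force: [0.3, 1.2, -1.4]
grip_width: 0.0292
grasp_force: 30.0
time_s: 26.5
tool_pos: [0.4621, -0.2765, 0.1219]
tool_rot: [-180.0, 0.0, 169.8]
force: [0.2, -0.2, -0.1]
grip_width: 0.0297
grasp_force: 30.0
[ 0.4621138  -0.27650136  0.12186578] [-1.79996210e+02  1.18641092e-02  1.69794255e+02] (array([ 0.1 , -0.03,  9.04]), np.float64(0.8))
```

```bash
python3 -m jog '[{"dp":[0.1,0,4],"twist":0.8,"fingers":0.2},{"dp":[0.1,0,7],"twist":0.8,"fingers":0.2},{"dp":[0.1,0,8.7],"twist":0.8,"fingers":0.2},{"dp":[0.1,0,9.05],"twist":0.8,"fingers":0.2},{"dp":[0.1,0,9.05],"twist":0.8,"fingers":0.2},{"dp":[0.1,0,9.05],"twist":0.8,"fingers":0.5},{"dp":[0.1,0,9.05],"twist":0.8,"fingers":0.5},{"dp":[0.1,0,9.05],"twist":0.8,"fingers":0.5}]'
python3 -m jog '[{"dp":[0,0,-2],"twist":0,"fingers":0.6},{"dp":[0,0,-7],"twist":0,"fingers":0.6},{"dp":[-6,-2,-13],"twist":0,"fingers":0.8},{"dp":[-10,-4,-18],"twist":0,"fingers":0.8},{"dp":[-12,-4,-20],"twist":0,"fingers":0.8},{"dp":[-12,-4,-20],"twist":0,"fingers":0.8},{"dp":[-12,-4,-20],"twist":0,"fingers":0.8}]'
python3 - <<'E'
from ring import *
c=cam("wrist"); cv2.imwrite("pics/w9.png",c["pixels"]); P=pts(c); z=P[...,2]
o=env.get_obs(); print(o["tool_pos"],o["tool_rot"])
for n in ([.4448,-.359],[.4611,-.2766]):
    l=((z>.0325)&(z<.042)).astype(np.uint8); l=cv2.morphologyEx(l,cv2.MORPH_OPEN,np.ones((5,5),np.uint8)); l=blob(l,proj(c,[[*n,.036]])[0]); q=np.argwhere(l); print("lath",q.min(0),q.max(0),np.median(z[l>0]),rect(c,l,.036))
ring(c,[.4528,-.3178],.022,"lower")
t=cam("top"); ring(t,[.6231,.2442],.01,"upper top")
E
```

```text
time_s: 27.5
tool_pos: [0.4612, -0.2767, 0.0317]
tool_rot: [180.0, 0.1, 169.0]
force: [0.5, 0.3, -0.2]
grip_width: 0.0422
grasp_force: 0.0
time_s: 28.38
tool_pos: [0.5701, -0.3385, 0.2301]
tool_rot: [180.0, -0.1, 169.0]
force: [-0.7, -0.6, -0.5]
grip_width: 0.0696
grasp_force: 0.0
[ 0.56956108 -0.3382215   0.22964857] [ 1.79944776e+02 -1.60336353e-01  1.68948539e+02]
lath [  0 237] [156 280] 0.0367122332781612 (array([ 0.46586447, -0.36227924]), (30.25331687927246, 114.91871643066406), 168.9948501586914)
lath [  0 347] [159 389] 0.0366407184708919 (array([ 0.48315662, -0.2803093 ]), (30.13203239440918, 117.33403015136719), 168.93882751464844)
lower crest z 0.03 centre 453.6 -317.6 axes 72.2 132.0 (want ~73x127) yaw 77.8 1958
upper top crest z 0.0207 centre 624.9 243.4 axes 75.5 130.3 (want ~73x127) yaw 81.2 78
```

View pics/w9.png

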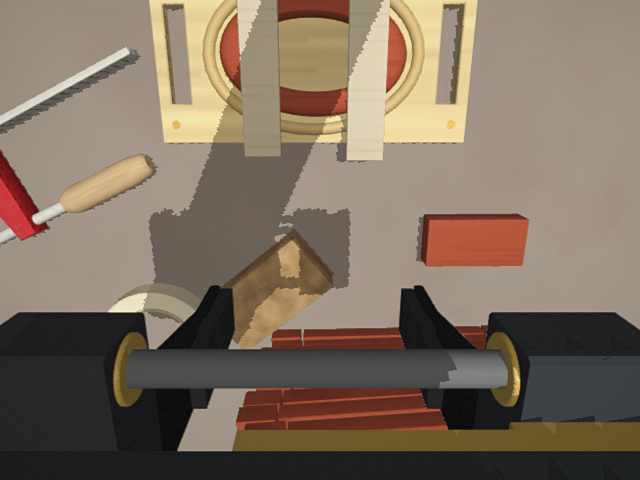

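Both laths are flat on the lower frame and parallel, one towards each end, at (237–280, 0–156) and (347–389, 0–159). The red block is undisturbed. Now the upper frame.

Run:
```python
from h import *
print(go([.625,.18,.19],-9))
```

```text
(array([ 4.47, 51.91,  4.04]), np.float64(87.9))
```

```bash
python3 -m jog '[{"dp":[2,6,-1],"twist":11,"fingers":0.8},{"dp":[4.5,12,-1],"twist":22,"fingers":0.8},{"dp":[4.5,18,-1],"twist":33,"fingers":0.8},{"dp":[4.5,24,0],"twist":44,"fingers":0.8},{"dp":[4.5,30,1],"twist":55,"fingers":0.8},{"dp":[4.5,36,2],"twist":66,"fingers":0.8},{"dp":[4.5,42,3],"twist":77,"fingers":0.8},{"dp":[4.5,48,4],"twist":88,"fingers":0.8}]'
python3 -m jog '[{"dp":[4,0,0],"twist":0,"fingers":0.7},{"dp":[4,0,0],"twist":0,"fingers":0.6},{"dp":[4,0,0],"twist":0,"fingers":0.6},{"dp":[4,0,0],"twist":0,"fingers":0.6},{"dp":[4,0,0],"twist":0,"fingers":0.6}]'
python3 - <<'E'
from ring import *
c=cam("wrist"); cv2.imwrite("pics/w10.png",c["pixels"]); 
o=env.get_obs(); print(o["tool_pos"],o["tool_rot"],o["joint_velocities"].round(1))
C,y=ring(c,[.625,.2435],.01,"upper")
P=pts(c); z=P[...,2]; m=((z>.005)&(z<.025)).astype(np.uint8); m=blob(cv2.morphologyEx(m,cv2.MORPH_OPEN,np.ones((3,3),np.uint8)),proj(c,[[*C,.008]])[0]+[60,0]); print(rect(c,m,.008))
x=np.array([np.sin(np.radians(y)),-np.cos(np.radians(y))]); g=C+.0365*x
print(g,go([*g,.06],y+90),go([*g,.004],y+90))
E
```

```text
time_s: 29.48
tool_pos: [0.614, 0.1252, 0.193]
tool_rot: [-179.9, -0.0, 87.1]
force: [1.1, -0.7, -0.9]
grip_width: 0.0695
grasp_force: 0.0
time_s: 30.1
tool_pos: [0.6171, 0.1621, 0.1944]
tool_rot: [180.0, -0.0, 87.3]
force: [0.5, -0.6, 0.7]
grip_width: 0.0522
grasp_force: 0.0
[0.61713254 0.1623793  0.19435511] [ 1.79981773e+02 -5.24188277e-03  8.73695679e+01] [-0.3  0.2 -0.3 -0.3 -0.   0.  -0. ]
upper crest z 0.0179 centre 625.6 246.0 axes 75.2 127.6 (want ~73x127) yaw 79.9 4685
(array([0.6253985, 0.2437673]), (97.6817626953125, 144.3267822265625), 87.30182647705078)
[0.66150283 0.23960952] (array([ 7.92,  4.07, 13.44]), np.float64(7.5)) (array([ 7.92,  4.07, 19.04]), np.float64(7.5))
```

View pics/w10.png

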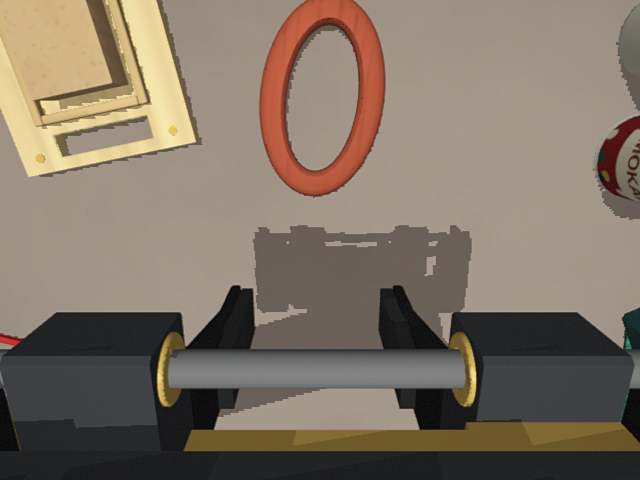

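The upper frame is at (260–385, 0–195), centred at (0.6256, 0.246) with yaw 79.9. I'll approach its +x rim.

```bash
python3 -m jog '[{"dp":[5,2.5,3],"twist":7.5,"fingers":0.55},{"dp":[7.9,4.05,7],"twist":7.5,"fingers":0.55},{"dp":[7.9,4.05,12],"twist":7.5,"fingers":0.55},{"dp":[7.9,4.05,13],"twist":7.5,"fingers":0.55},{"dp":[7.9,4.05,13],"twist":7.5,"fingers":0.55},{"dp":[7.9,4.05,13],"twist":7.5,"fingers":0.55},{"dp":[7.9,4.05,13],"twist":7.5,"fingers":0.55}]'
python3 - <<'E'
from ring import *
c=cam("wrist")
C,y=ring(c,[.6256,.246],.01,"upper"); C=np.array([.6256,.246]); y=79.9
x=np.array([np.sin(np.radians(y)),-np.cos(np.radians(y))]); g=C+.0365*x
print(go([*g,.004],y+90))
E
```

```text
time_s: 31.02
tool_pos: [0.6623, 0.2409, 0.0667]
tool_rot: [179.8, -0.1, 79.9]
force: [0.4, 0.1, -0.4]
grip_width: 0.0478
grasp_force: 0.0
upper crest z 0.0177 centre 626.3 248.9 axes 75.2 122.3 (want ~73x127) yaw 80.6 8455
(array([-0.16, -0.04,  6.23]), np.float64(0.1))
```

```bash
python3 -m jog '[{"dp":[-0.1,0,3],"twist":0,"fingers":0.55},{"dp":[-0.1,0,5.5],"twist":0,"fingers":0.55},{"dp":[-0.1,0,6.25],"twist":0,"fingers":0.55},{"dp":[-0.1,0,6.25],"twist":0,"fingers":0.55},{"dp":[-0.1,0,6.25],"twist":0,"fingers":0.1},{"dp":[-0.1,0,6.25],"twist":0,"fingers":0.1},{"dp":[-0.1,0,6.25],"twist":0,"fingers":0.1},{"dp":[-0.1,0,6.25],"twist":0,"fingers":0.1}]' 40
python3 -m jog '[{"dp":[0,0,0],"twist":0,"fingers":0.1},{"dp":[0,0,0],"twist":0,"fingers":0.1},{"dp":[0,0,0],"twist":0,"fingers":0.1},{"dp":[0,0,-1],"twist":0,"fingers":0.1},{"dp":[0,0,-3],"twist":0,"fingers":0.1},{"dp":[0,0,-6],"twist":0,"fingers":0.1},{"dp":[0,0,-11],"twist":0,"fingers":0.1},{"dp":[0,0,-14],"twist":0,"fingers":0.1}]'
python3 -m jog '[{"dp":[0,0,0],"twist":0,"fingers":0.1},{"dp":[0,0,0],"twist":0,"fingers":0.1}]'
cat > hand.py <<'E'
from ring import *
c=cam("wrist"); cv2.imwrite("pics/hand.png",c["pixels"]); o=env.get_obs(); R=Ro.from_euler("xyz",o["tool_rot"],degrees=True).as_matrix()
P=pts(c); T=(P-o["tool_pos"])@R*1000; hv=cv2.cvtColor(c["pixels"],cv2.COLOR_BGR2HSV)
m=((hv[...,0]<10)|(hv[...,0]>170))&(hv[...,1]>100)&(np.abs(T[...,2])<30)&(np.hypot(T[...,0],T[...,1]+36)<110)
q=T[m]; print(o["tool_pos"],len(q),q.min(0).round(1),q.max(0).round(1))
# crest: topmost points (tool z smallest) along the plane fitted to upper points
A=np.c_[q[:,:2],np.ones(len(q))]; w=np.ones(len(q),bool)
for _ in range(6):
    k=np.linalg.lstsq(A[w],q[w,2],rcond=None)[0]; r=q[:,2]-A@k; w=r<np.percentile(r,30)
print("plane slope deg",np.degrees(np.arctan(k[:2])).round(2),"top tool z at 0",k[2].round(1),"at (0,-36.5)",(k@[0,-36.5,1]).round(1),"(0,36.5)",(k@[0,36.5,1]).round(1))
r=q[:,2]-A@k; e=q[r<np.percentile(r,35)][:,:2].astype(np.float32)
print(cv2.fitEllipseAMS(e))
E
python3 hand.py
```

```text
time_s: 32.08
tool_pos: [0.6611, 0.2399, 0.002]
tool_rot: [180.0, -0.0, 80.0]
force: [0.6, -0.9, 0.8]
grip_width: 0.0195
grasp_force: 39.7
time_s: 33.08
tool_pos: [0.6621, 0.24, 0.1461]
tool_rot: [179.8, -0.1, 80.0]
force: [0.9, 0.8, -1.6]
grip_width: 0.0196
grasp_force: 39.7
time_s: 33.33
tool_pos: [0.6601, 0.2397, 0.141]
tool_rot: [-179.9, 0.0, 80.0]
force: [-0.2, 0.1, -2.3]
grip_width: 0.0193
grasp_force: 39.7
[0.65969029 0.23953408 0.14009133] 25789 [-50.8 -84.3 -17.7] [74.1 10.9 -0.7]
plane slope deg [0.27 0.  ] top tool z at 0 -16.1 at (0,-36.5) -16.1 (0,36.5) -16.1
((1.7093753814697266, -36.05161666870117), (74.60818481445312, 123.0860366821289), 88.31647491455078)
```

View pics/hand.png

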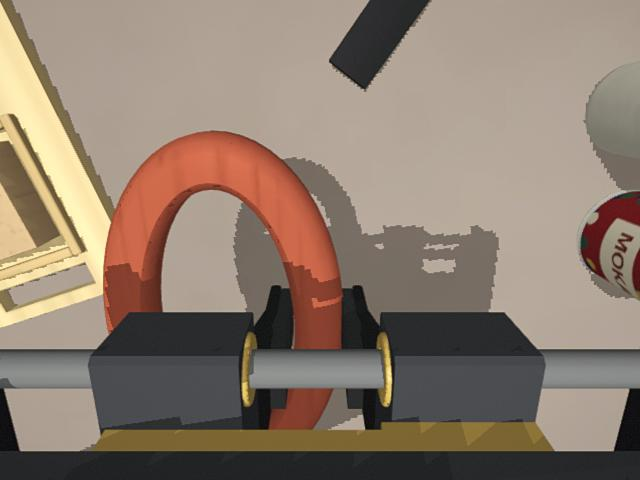

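The frame is level in the hand at (105–340, 130–430), with its centre at tool (-0.4, -36) mm. Carrying it over the laths.

Run:
```python
from h import *
print(go([.4884,-.3253,.12],-12.7))
```

```text
(array([-58.6 ,  -7.03,   2.1 ]), np.float64(2.7))
```

```bash
python3 -m jog '[{"dp":[-3,0,-2],"twist":0,"fingers":0.1},{"dp":[-8,-1,-2],"twist":1,"fingers":0.1},{"dp":[-14,-2,-2],"twist":2,"fingers":0.1},{"dp":[-20,-3,-2],"twist":2.7,"fingers":0.1},{"dp":[-26,-4,-2],"twist":2.7,"fingers":0.1},{"dp":[-32,-5,-2],"twist":2.7,"fingers":0.1},{"dp":[-38,-5,-2],"twist":2.7,"fingers":0.1},{"dp":[-43,-6,-2],"twist":2.7,"fingers":0.1}]'
python3 -m jog '[{"dp":[-5,0,0],"twist":0,"fingers":0.1},{"dp":[-10,0,0],"twist":0,"fingers":0.1},{"dp":[-14,-0.5,1],"twist":0,"fingers":0.1},{"dp":[-15.6,-1,3],"twist":0,"fingers":0.1},{"dp":[-15.6,-1,4],"twist":0,"fingers":0.1},{"dp":[-15.6,-1,4],"twist":0,"fingers":0.1},{"dp":[-15.6,-1,4],"twist":0,"fingers":0.1}]'
python3 hand.py
python3 - <<'E'
from h import *
o=env.get_obs(); print(o["tool_pos"],o["tool_rot"],go([.4884,-.3253,.06],-12.7))
E
```

```text
time_s: 34.38
tool_pos: [0.5252, -0.1755, 0.1603]
tool_rot: [-179.9, 0.0, 77.2]
force: [0.8, -0.4, -1.2]
grip_width: 0.0194
grasp_force: 39.7
time_s: 35.25
tool_pos: [0.4839, -0.3218, 0.1218]
tool_rot: [180.0, -0.0, 77.4]
force: [-0.0, -0.2, -1.5]
grip_width: 0.0192
grasp_force: 39.7
[ 0.483898   -0.32210462  0.12213219] 25830 [-50.7 -84.5 -16.7] [74.2 10.4  0.6]
plane slope deg [0.27 0.09] top tool z at 0 -15.0 at (0,-36.5) -15.0 (0,36.5) -14.9
((1.777679443359375, -36.59776306152344), (74.52978515625, 123.2605972290039), 88.3653335571289)
[ 0.483898   -0.32210462  0.12213219] [ 1.79940361e+02 -1.82652725e-02  7.73982308e+01] (array([-0.22,  0.5 ,  6.21]), np.float64(0.1))
```

```bash
python3 -m jog '[{"dp":[-0.2,0.5,2],"twist":0,"fingers":0.1},{"dp":[-0.2,0.5,5],"twist":0,"fingers":0.1},{"dp":[-0.2,0.5,6.5],"twist":0,"fingers":0.1},{"dp":[-0.2,0.5,6.5],"twist":0,"fingers":0.1},{"dp":[-0.2,0.5,6.5],"twist":0,"fingers":0.1},{"dp":[-0.2,0.5,6.5],"twist":0,"fingers":0.1}]'
python3 - <<'E'
from h import *
o=env.get_obs(); print(o["tool_pos"],o["tool_rot"],go([.4884,-.3253,.0375],-12.7))
E
```

```text
time_s: 36.05
tool_pos: [0.4879, -0.3267, 0.0577]
tool_rot: [179.9, 0.0, 77.3]
force: [-0.4, 0.8, -1.6]
grip_width: 0.0196
grasp_force: 39.7
[ 0.48789942 -0.32669382  0.05767917] [1.79883785e+02 1.71605059e-02 7.72710819e+01] (array([0.15, 0.01, 2.02]), np.float64(-0.0))
```

```bash
python3 -m jog '[{"dp":[0.15,0,1],"twist":0,"fingers":0.1},{"dp":[0.15,0,1.7],"twist":0,"fingers":0.1},{"dp":[0.15,0,2],"twist":0,"fingers":0.1},{"dp":[0.15,0,2],"twist":0,"fingers":0.1},{"dp":[0.15,0,2],"twist":0,"fingers":0.1}]'
python3 -m jog '[{"dp":[0,0,0],"twist":0,"fingers":0.45},{"dp":[0,0,0],"twist":0,"fingers":0.45},{"dp":[0,0,0],"twist":0,"fingers":0.5},{"dp":[0,0,0],"twist":0,"fingers":0.5},{"dp":[0,0,-1],"twist":0,"fingers":0.5},{"dp":[0,0,-4],"twist":0,"fingers":0.5},{"dp":[0,0,-9],"twist":0,"fingers":0.5},{"dp":[0,0,-12],"twist":0,"fingers":0.5}]'
python3 -m jog '[{"dp":[-5,-2,-5],"twist":0,"fingers":0.6},{"dp":[-10,-4,-8],"twist":0,"fingers":0.6},{"dp":[-10,-4,-8],"twist":0,"fingers":0.6},{"dp":[-10,-4,-8],"twist":0,"fingers":0.6},{"dp":[-10,-4,-8],"twist":0,"fingers":0.6}]'
cat > chk.py <<'E'
from ring import *
c=cam("wrist"); cv2.imwrite("pics/chk.png",c["pixels"]); P=pts(c); z=P[...,2]; print(env.get_obs()["tool_pos"])
ring(c,[.453,-.3177],.047,"upper placed")
def near(lo,hi,R): 
    m=((z>lo)&(z<hi)&(np.hypot(P[...,0]-.453,P[...,1]+.3177)<R)).astype(np.uint8); return cv2.morphologyEx(m,cv2.MORPH_OPEN,np.ones((3,3),np.uint8))
print("upper outline",rect(c,near(.0425,.06,.11),.044))
print("board",rect(c,near(.008,.06,.2),.012))
E
python3 chk.py
```

```text
time_s: 36.67
tool_pos: [0.4874, -0.3242, 0.0378]
tool_rot: [-180.0, -0.1, 77.3]
force: [-3.7, 2.1, 10.1]
grip_width: 0.0197
grasp_force: 39.7
time_s: 37.67
tool_pos: [0.4882, -0.3256, 0.1598]
tool_rot: [179.8, 0.0, 77.2]
force: [1.2, -0.3, 0.3]
grip_width: 0.0431
grasp_force: 0.0
time_s: 38.3
tool_pos: [0.4275, -0.4115, 0.2356]
tool_rot: [-179.9, -0.1, 77.4]
force: [0.7, 0.2, 0.4]
grip_width: 0.0521
grasp_force: 0.0
[ 0.42751067 -0.41144904  0.23544974]
upper placed crest z 0.054 centre 451.3 -318.1 axes 75.7 125.3 (want ~73x127) yaw 78.7 3894
upper outline (array([ 0.44976691, -0.32519843]), (96.50891876220703, 132.97618103027344), 77.39111328125)
board (array([ 0.44663864, -0.35023566]), (171.98463439941406, 196.16053771972656), 77.39110565185547)
```

View pics/chk.png

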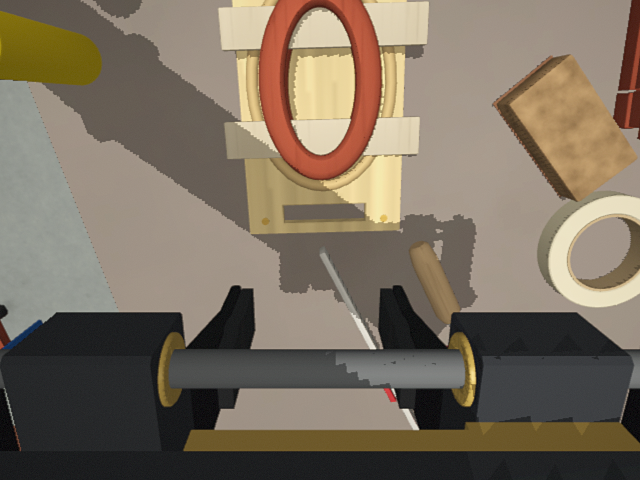

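The upper frame lies level on both laths at (260–380, 0–180). It is within about 2 mm and 1° of the lower frame. Last, a numeric check of the stand kit and the red block.

```bash
python3 -m jog '[{"dp":[0,0,-4],"twist":0,"fingers":0.6},{"dp":[0,0,-4],"twist":0,"fingers":0.6},{"dp":[0,0,-4],"twist":0,"fingers":0.6}]'
python3 - <<'E'
from h import *
c=cam("top");P=pts(c);z=P[...,2]
def at(n,xy,lo,hi,R,h):
    m=((z>lo)&(z<hi)&(np.hypot(P[...,0]-xy[0],P[...,1]-xy[1])<R)).astype(np.uint8)
    print(n,m.sum(),np.median(z[m>0]).round(4),rect(c,m,h) if m.sum() else "")
at("post",(.428,.389),.12,.15,.05,.137); at("block",(.444,.294),.035,.05,.06,.04); at("red",(.636,-.2025),.015,.03,.07,.022); at("upper",(.453,-.3177),.044,.06,.1,.044)
o=env.get_obs(); print(o["time_s"],o["force"],o["tool_pos"])
E
```

```text
time_s: 38.72
tool_pos: [0.427, -0.4123, 0.2756]
tool_rot: [-179.9, -0.0, 77.4]
force: [-0.6, 0.7, 0.3]
grip_width: 0.0521
grasp_force: 0.0
post 219 0.1367 (array([0.4288291 , 0.38479446]), (41.806236267089844, 42.28034210205078), 136.4071922302246)
block 503 0.0409 (array([0.44632321, 0.29193262]), (60.448917388916016, 71.21932983398438), 98.06931400299072)
red 479 0.0222 (array([ 0.63801239, -0.2034942 ]), (46.90562057495117, 90.27980041503906), 79.38179016113281)
upper 813 0.0516 (array([ 0.45223297, -0.31893011]), (96.48419189453125, 146.99847412109375), 90.4446969628334)
38.775 [-0.38740494  0.12724019 -0.3431862 ] [ 0.42670886 -0.41229204  0.2753136 ]
```

```bash
python3 -c "
from cell import env; print(env.sign_off())"
```

```text
the job is handed in; nothing more can be done
None
```

Both kits are made up and the job was handed in at about 39 s: the upper frame sits on the two laths within about 2 mm and 1° of the lower one, the block lies flat in the fence, the post stands in the collar, and the red block was not moved.

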